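# Shut the dice pen and knock its locking pin home

## Task

Close up the dice pen: slide its wooden gate fully shut, then take the mallet and knock the sprung steel pin on the gatepost all the way down with brisk blows, touching the pin with the mallet only, never with the gripper. Finally put the mallet down on the open marble, well clear of the pen. Leave the things inside the pen where they are.

Things in the scene. Friction and masses are not known exactly. Their poses are not given: they have to be found in the camera images.
- pen: Fixed wooden dice pen, open on top. Origin: its centre at marble height; z up, front (gate side) to its own -x; it may be turned. Inside 160 (x) by 220 mm (y); walls 10 mm thick, 36 mm high. The front wall (outer face x = -90 mm) ends at y = +20; the doorway is y = +20 to +110 mm. Dark gatepost at the front +y corner: 44 x 44 mm, 55 mm high, centred at x = -98, y = +134 mm.
- gate (a joint): Sliding wooden gate, a panel 10 mm thick, 36 mm high, 141 mm long, in front of the pen's front wall (centre plane x = -98 mm in the pen's frame). Value in m: 0 = shut (its end inside the gatepost, at its stop), 0.100 = open; it shuts by sliding along the pen's +y to the gatepost. Friction about 1.5 N; stays where left.
- gate_handle (a point): Centre of the top of the gate's upright handle, moving with the gate: an upright wooden block 16 mm (pen x) by 22 mm (pen y), rising from 36 to 66 mm above the marble. At pen x = -98, y = +20 mm when shut, farther to -y when open. Push its side facing -y to shut the gate.
- pin (a joint): Sprung steel locking pin, upright in the gatepost's top. Value in m: 0 = fully up, 0.018 = fully down (cap on the post). Starts 0 to 4 mm down. Takes 9 to 12 N to move down; its friction (7 N) exceeds the return spring, so it stays at the depth to which it is driven; several blows may be used.
- pin_top (a point): Centre of the top face of the pin's cap, moving with the pin: 79 mm above the marble when fully up, 61 mm when fully down; at x = -98, y = +134 mm in the pen's frame.
- pin_cap: The steel mushroom cap of the pin, 26 mm diameter, 6 mm thick, on a 10 mm shank. Origin: centre of the cap's underside, 6 mm below point pin_top. z up.
- mallet: Loose mallet, about 0.26 kg, mostly head. Head: black rubber cylinder, 50 mm diameter, 70 mm high, standing on one flat face. Wooden handle: level bar 20 mm wide, 24 mm high, along the mallet's own -x to 140 mm from the head's axis, its centre line 35 mm above the lower face. Origin: centre of the head's lower flat face (the striking face); z up along the head's axis.
- mallet_head (a point): Centre of the mallet's head, 35 mm above the lower face.
- mallet_grip (a point): Point on the centre line of the mallet's handle to grip from above, near the centre of mass: 48 mm from the head's axis along the mallet's -x, 35 mm above the lower face. Fingers close across the handle's 20 mm width (the mallet's y).
- owl: Loose chunky brown ceramic owl, 58 mm wide, about 76 mm tall, inside the pen. Origin: centre of its underside. Bystander.
- coaster: Loose round sandstone coaster, 90 mm diameter, 9 mm thick, flat inside the pen. Origin: centre of its underside. Bystander.
- token: Loose bell-shaped copper token, 30 mm diameter, 22 mm tall, inside the pen. Origin: centre of its underside. Bystander.
- die: Loose yellow pearlescent die, 22 mm cube, inside the pen. Origin: centre of its underside. Bystander.
Mind the look-alikes: they are no part of the job. Several things look just like the mallet: the one meant starts farthest to the robot's left.

How it is judged:
By the outcome, as a careful person would: the job done as asked, in the order asked, and still so for the second after the job is handed in, with the robot touching nothing.
It also fails if it takes over 61 s, if anything falls off the work surface, if the arm or the gripper's body presses on something with over 40 N, if the wrist force passes 120 N, or if a joint passes its speed limit or range.

## Robot

A 7-joint arm with a two-finger parallel gripper is mounted at the origin on the work surface. World frame = base frame: x ahead of the robot, y to its left, z up, the work surface at z = 0. Lengths are in m, angles in rad, forces in N, time in s.
With the tool pointing down it reaches from about 0.425 to 0.925 m from the base axis. Payload 6.8 kg.
Tool frame: the origin (TCP) lies midway between the tips of the shut fingers; the grasp point (between the pads) lies 19 mm behind it (bot.hold_point_z is the distance from the TCP to the grasp point, in m); z points along the fingers, y is the line along which they close (so a half turn about z gives the same grasp; the last joint's range is limited). The gripper opens to 85 mm and grips with 20 to 120 N. Pads are 22 mm wide; open, the fingers measure 114 mm over their backs; the gripper's body (76 mm by 85 mm) begins 54 mm behind the grasp point. The pads swing forward as they close: fully open they stand 13 mm farther back than shut.
Start: joints at [1.151, 0.477, 0.022, 1.555, -0.011, 1.109, -0.083], TCP at [0.207, -0.642, 0.231] pointing down, gripper open.
Joint ranges: [-2.96, 2.96], [-0.34, 2.1], [-1.41, 1.46], [0.24, 2.44], [-1.37, 4.51], [0.17, 1.92], [-2.96, 2.96]. Speed limits (rad/s): [2.39, 2.39, 3.14, 3.14, 3.14, 3.14, 3.14].

## Interface

Orientations are given as a unit quaternion [w, x, y, z].
In Python, from station import bot gives the robot as it stands. The module is installed in compiled form; this text tells all that it offers.
- The arm moves only by the tool step_arm, never from a script. Its argument "increments" is a list that holds one entry, the list of rows, each a list of 7 numbers: the opening, from -1 (shut) to 1 (fully open), then the shift along the tool's x, y, z in mm, then the turn, a rotation vector about the tool's x, y, z in degrees. In form: [[[grip, x, y, z, ax, ay, az], ...]]. A call has 1 to 10 rows; each row is the pose to reach, as a shift and turn from the pose commanded when the call began, along the tool's axes at that moment; what a row does not reach only later rows make up. A row lasts 1/12 s, in which the tool goes at most 41.7 mm and 7.16 degrees, less where a joint would pass 70% of its speed; a pose out of reach is approached as far as the arm can. A call with a gripper value outside its range is refused whole. The fingers move at their own pace and stop on an object; "force" is the grip in N (left out, the last holds). Time passes only in rows, so rows that repeat a pose let the fingers close. It gives the time, the measured TCP pose, the force, the opening and the grip force at its end, in the units of the state.
- bot.get_obs(): the state, without advancing time (a new reading comes with each control period).
- bot.read_camera(name): name is "side" or "top" or "wrist"; returns a dict with "image" (384x512x3 uint8, red, green, blue), "camera_matrix" (3x3 intrinsics, pixels), "dist" ([k1, k2, p1, p2, k3] as OpenCV has them; the pictures are not rectified), "R" (3x3) and "t" (3): a world point X has camera coordinates R X + t. Camera axes: x right, y down, z forward; pixel columns grow to the right and rows downward; lengths in m; the calibration is good to about 2 mm. A picture is of the moment at which its call begins. There is no depth.
- bot.hand_in(): hands the job in; it is judged then, once.
The state is a dict: "t": time; "q": joint angles; "joint_vel": joint speeds; "joint_torque": joint torques, N m; "eef_pos": TCP position; "tool_rot": TCP orientation; "contact_force": force on the tool from outside, world axes, zero at the start; "torque": the same for the moment, N m; "gripper_width": opening from 0.0 (shut) to 1.0 (fully open); "grasp_force": force on a finger pad.
Only numpy, scipy, OpenCV 4.12 (cv2) and the standard library are available. Lean on these libraries where they do the work, as an engineer would, in place of code of your own. Each camera call takes 0.05 s, during which the arm holds its last target. There are 200 camera calls.

## Working session

There is one attempt and no reset: what is moved stays moved. The work goes in short steps, Python scripts to look and compute and a tool call to move; the robot and the scene stay as the last step left them, time stands still between calls to the robot, and variables do not carry over. Pictures are saved under pics/ and viewed, at most 10 in all, crops included, and the job is handed in when it is done.

Besides the shell and the picture viewer there is one more tool, called after "Emit:" as a command line: name --argument value ..., lists and objects as JSON in quotes. step_arm: Moves the arm, as the interface text tells. Its arguments: {"type":"object","properties":{"increments":{"type":"array"},"force":{"type":"number"}},"required":["increments"]}

```bash
mkdir -p pics; cat > h.py <<'E'
import numpy as np, cv2, pickle
from station import bot
def snap(n,f):
    c=bot.read_camera(n); cv2.imwrite(f'pics/{f}.png',c['image'][:,:,::-1]); pickle.dump(c,open(f'pics/{f}.pkl','wb')); return c
def load(f): return pickle.load(open(f'pics/{f}.pkl','rb'))
def proj(c,X):
    r,_=cv2.Rodrigues(np.array(c['R'],float)); return cv2.projectPoints(np.array(X,float).reshape(-1,1,3),r,np.array(c['t'],float),np.array(c['camera_matrix']),np.array(c['dist']))[0].reshape(-1,2)
def ray(c,uv,z):
    n=cv2.undistortPoints(np.array(uv,float).reshape(-1,1,2),np.array(c['camera_matrix']),np.array(c['dist'])).reshape(-1,2)
    R=np.array(c['R']);o=-R.T@np.array(c['t']); d=np.c_[n,np.ones(len(n))]@R
    z=np.broadcast_to(z,len(n)); return o+d*((z-o[2])/d[:,2])[:,None]
E
python3 - <<'E'
from h import *
s=bot.get_obs(); print(s); print(bot.hold_point_z)
a=snap('top','top0');b=snap('side','side0')
for c in (a,b): print(np.round(c['R'],3).tolist(),np.round(-np.array(c['R']).T@c['t'],3))
E
```

```text
{'t': 0.0, 'q': array([ 1.15089576,  0.47779926,  0.02232338,  1.55643702, -0.01147214,
        1.10928564, -0.0830799 ]), 'joint_vel': array([-1.23211958e-03, -7.85721072e-04,  3.73164741e-04,  3.30758358e-05,
       -1.39994964e-03, -1.79177208e-04, -4.12131771e-04]), 'joint_torque': array([ 8.35604369e-04, -5.96443033e+01,  1.60826359e+00, -2.81200451e+01,
        1.24420857e-02,  9.44914296e-03,  3.13648661e-05]), 'eef_pos': array([ 0.20688241, -0.64190467,  0.23033205]), 'tool_rot': array([-8.74823612e-04,  9.87866402e-01,  1.55303447e-01, -2.13955995e-04]), 'contact_force': array([ 0.11738508, -0.03768643,  0.16383048]), 'torque': array([-0.00951607, -0.02551981,  0.01330411]), 'grasp_force': 0.0, 'gripper_width': 0.9991133333291103}
0.0187
[[-0.011, -1.0, 0.005], [-0.998, 0.011, -0.057], [0.057, -0.006, -0.998]] [0.466 0.031 0.933]
[[-0.979, -0.205, 0.017], [-0.129, 0.546, -0.828], [0.161, -0.812, -0.561]] [0.335 0.906 0.675]
```

View pics/top0.png

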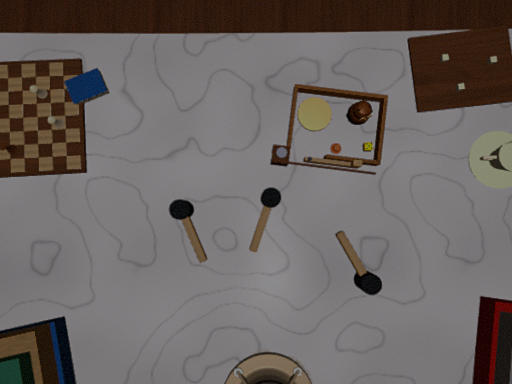

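View pics/side0.png

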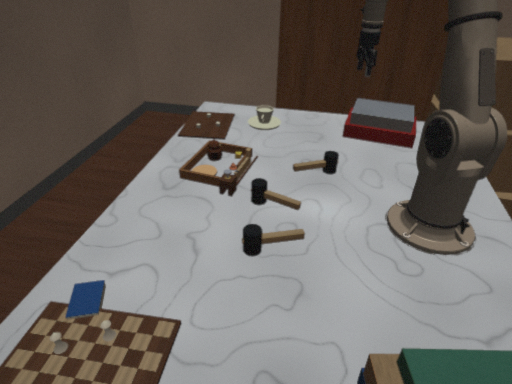

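The top view shows three mallets, with heads at pixels (181,209), (271,198) and (368,283). Image left is the robot's left (+y), so the one meant is the mallet at (181,209). The pen's post is at (281,155) and the gate handle is near (310,160). I'll confirm both in an enlarged crop.

```bash
python3 - <<'E'
from h import *
c=load('top0'); im=c['image'][75:267,160:400,::-1]
cv2.imwrite('pics/crop0.png',cv2.convertScaleAbs(cv2.resize(im,None,fx=3.1,fy=3.1,interpolation=cv2.INTER_CUBIC),alpha=1.6))
E
```

```text
(no output)
```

View pics/crop0.png

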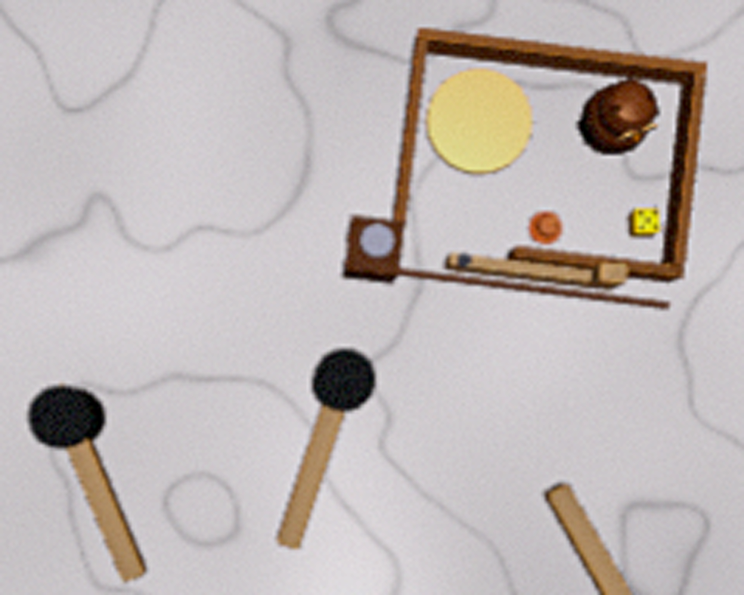

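The crop shows the post with its pin cap at (377,240), the open gate's handle at (610,272), and the target mallet with its head at (66,417) and handle end at (134,573).

```bash
cat > fit.py <<'E'
from h import *
from scipy.optimize import least_squares
c=load('top0'); U=lambda p:(np.array(p,float)+.5)/3.1+[160,75]-.5
P=np.array([[.09,.12,.036],[.09,-.12,.036],[-.09,-.12,.036],[-.098,.134,.077]])
uv=U([[418,30],[706,65],[682,278],[377,240]])
def T(p,P): 
    s,k=np.sin(p[2]),np.cos(p[2]); return np.c_[p[0]+k*P[:,0]-s*P[:,1],p[1]+s*P[:,0]+k*P[:,1],P[:,2]]
f=lambda p:(proj(c,T(p,P))-uv).ravel()
r=least_squares(f,[.7,-.05,0]); p=r.x
print('pen',p,np.degrees(p[2]),'res px',r.fun.round(1))
print('pin',T(p,P[3:]))
h=ray(c,U([[610,272]]),.066)[0]; k,s=np.cos(p[2]),np.sin(p[2]); d=h[:2]-p[:2]
print('handle world',h,'penframe',k*d[0]+s*d[1],-s*d[0]+k*d[1])
m=ray(c,U([[79,445],[133,572]]),.047); print('mallet handle',m); 
d=m[1]-m[0]; print('mallet yaw(+x toward head)',np.degrees(np.arctan2(-d[1],-d[0])))
u=-d/np.linalg.norm(d); print('head',m[1]+.14*u,'grip',m[1]+.092*u, 'head px check',ray(c,U([[64,414]]),.07))
cc=ray(c,U([[346,378]]),.07);print('other mallet head',cc, ray(c,U([[290,546]]),.047))
E
python3 fit.py
```

```text
pen [ 0.68990832 -0.18411716 -0.13858507] -7.940339769800072 res px [-0.3 -0.8  0.4 -0.5  0.3  0.6 -0.4  0.6]
pin [[ 0.61135891 -0.03786398  0.077     ]]
handle world [ 0.58716449 -0.22277636  0.066     ] penframe -0.09641830797053064 -0.052481788225534926
mallet handle [[0.45567373 0.19867291 0.047     ]
 [0.35498009 0.15593158 0.047     ]]
mallet yaw(+x toward head) 22.99971488613352
head [0.48385104 0.2106333  0.047     ] grip [0.43966671 0.19187843 0.047     ] head px check [[0.48009661 0.20595383 0.07      ]]
other mallet head [[ 0.50568462 -0.01360866  0.07      ]] [[0.37380719 0.03151559 0.047     ]]
```

```bash
cat >> h.py <<'E'
from scipy.spatial.transform import Rotation as Ro
PEN=np.array([.68991,-.18412,-.13859])
def pw(x,y):
    k,s=np.cos(PEN[2]),np.sin(PEN[2]); return np.array([PEN[0]+k*x-s*y,PEN[1]+s*x+k*y])
def go(xyz,yaw,s=None):
    "shift(mm, tool axes) and turn(deg) from measured pose to TCP xyz, tool down with tool x at yaw deg"
    s=s or bot.get_obs(); q=s['tool_rot']; R=Ro.from_quat([*q[1:],q[0]])
    G=Ro.from_euler('z',yaw,degrees=True)*Ro.from_euler('x',180,degrees=True)
    return (R.inv().apply(np.array(xyz)-s['eef_pos'])*1000).round(1),np.degrees((R.inv()*G).as_rotvec()).round(1)
E
python3 - <<'E'
from h import *
y=np.degrees(PEN[2]); a=pw(-.098,-.095)
print(a,go([*a,.15],y),go([*a,.046],y))
E
```

```text
[ 0.5797257  -0.26467073] (array([ 470.6, -244.6,   80.8]), array([-0.1,  0. , 25.8])) (array([ 470.6, -244.5,  184.8]), array([-0.1,  0. , 25.8]))
```

Emit:
step_arm --increments '[[[-1,35,-18,6,0,0,3],[-1,70,-36,12,0,0,8],[-1,105,-55,18,0,0,14],[-1,140,-73,24,0,0,20],[-1,175,-91,30,0,0,25.8],[-1,210,-109,36,0,0,25.8],[-1,245,-127,42,0,0,25.8],[-1,280,-146,48,0,0,25.8],[-1,315,-164,54,0,0,25.8],[-1,340,-177,58,0,0,25.8]]]'

```text
t: 0.93
eef_pos: [0.4788, -0.3657, 0.1724]
tool_rot: [-0.001, 0.998, -0.067, -0.0]
contact_force: [-0.1, 0.2, -0.3]
gripper_width: 0.001
grasp_force: 0.0
```

```bash
python3 - <<'E'
from h import *
y=np.degrees(PEN[2]); a=pw(-.098,-.095)
print(bot.get_obs()['eef_pos'],go([*a,.15],y),go([*a,.046],y))
E
```

```text
[ 0.4788331  -0.3657386   0.17243632] (array([  86.4, -113.7,   22.6]), array([-0.1,  0. ,  0.2])) (array([  86.4, -113.5,  126.6]), array([-0.1,  0. ,  0.2]))
```

Emit:
step_arm --increments '[[[-1,30,-38,8,0,0,0],[-1,60,-76,16,0,0,0],[-1,86,-113,22,0,0,0],[-1,86,-113,55,0,0,0],[-1,86,-113,90,0,0,0],[-1,86,-113,115,0,0,0],[-1,86,-113,126,0,0,0],[-1,86,-113,126,0,0,0]]]'

```text
t: 1.6
eef_pos: [0.5748, -0.2689, 0.0442]
tool_rot: [-0.001, 0.998, -0.069, -0.003]
contact_force: [-0.7, 0.3, -0.3]
gripper_width: -0.005
grasp_force: 0.0
```

```bash
python3 - <<'E'
from h import *
y=np.degrees(PEN[2])
print(go([*pw(-.098,-.0055),.046],y))
c=snap('top','top1'); im=c['image'][75:267,220:420,::-1]
cv2.imwrite('pics/crop1.png',cv2.convertScaleAbs(cv2.resize(im,None,fx=3.1,fy=3.1,interpolation=cv2.INTER_CUBIC),alpha=1.6))
E
```

```text
(array([  4.3, -94.4,  -1.8]), array([-0.1,  0.3,  0. ]))
```

View pics/crop1.png

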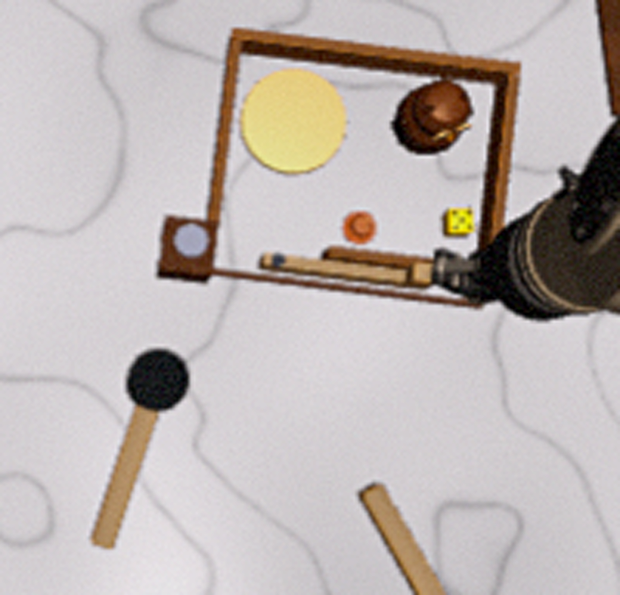

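The shut fingers (450,275) stand just behind the gate handle (421,273) and in line with it, so I push now.

Emit:
step_arm --increments '[[[-1,1,-8,-1,0,0,0],[-1,1,-18,-1,0,0,0],[-1,1,-28,-1,0,0,0],[-1,1,-38,-1,0,0,0],[-1,1,-48,-1,0,0,0],[-1,1,-57,-1,0,0,0],[-1,1,-66,-1,0,0,0],[-1,1,-74,-1,0,0,0],[-1,1,-78,-1,0,0,0],[-1,1,-78,-1,0,0,0]]]'

```text
t: 2.48
eef_pos: [0.589, -0.1906, 0.0481]
tool_rot: [-0.001, 0.998, -0.068, -0.0]
contact_force: [-0.0, -0.8, 1.0]
gripper_width: -0.004
grasp_force: 0.0
```

```bash
python3 - <<'E'
from h import *
y=np.degrees(PEN[2])
print(go([*pw(-.098,-.0055),.046],y))
E
```

```text
(array([  1. , -14.8,   2.1]), array([-0.1,  0. ,  0.1]))
```

Emit:
step_arm --increments '[[[-1,1,-4,1,0,0,0],[-1,1,-8,1,0,0,0],[-1,1,-12,1,0,0,0],[-1,1,-14,1,0,0,0],[-1,1,-14,1,0,0,0]]]'

```text
t: 2.9
eef_pos: [0.5916, -0.1781, 0.047]
tool_rot: [-0.0, 0.998, -0.069, -0.0]
contact_force: [-0.9, -0.7, -0.2]
gripper_width: -0.001
grasp_force: 0.0
```

Emit:
step_arm --increments '[[[-1,0,-2,0,0,0,0],[-1,0,-4,0,0,0,0],[-1,0,-4,0,0,0,0]]]'

```text
t: 3.15
eef_pos: [0.5922, -0.175, 0.0472]
tool_rot: [0.0, 0.998, -0.069, -0.0]
contact_force: [-0.7, -0.8, -0.9]
gripper_width: -0.002
grasp_force: 0.5
```

Emit:
step_arm --increments '[[[-1,0,-2,0,0,0,0],[-1,0,-4,0,0,0,0],[-1,0,-4,0,0,0,0]]]'

```text
t: 3.4
eef_pos: [0.5922, -0.1747, 0.0473]
tool_rot: [0.002, 0.998, -0.071, -0.0]
contact_force: [-0.9, -9.7, -1.9]
gripper_width: -0.003
grasp_force: 4.6
```

Emit:
step_arm --increments '[[[-1,0,-1.5,0,0,0,0],[-1,0,-3,0,0,0,0],[-1,0,-3,0,0,0,0]]]'

```text
t: 3.65
eef_pos: [0.5922, -0.1746, 0.0473]
tool_rot: [0.003, 0.997, -0.072, -0.0]
contact_force: [-1.9, -14.2, -3.4]
gripper_width: -0.004
grasp_force: 7.3
```

```bash
python3 - <<'E'
from h import *
y=np.degrees(PEN[2])
print(go([*pw(-.098,-.0055),.046],y), bot.get_obs()['contact_force'])
c=snap('side','side1'); im=c['image'][120:220,160:280,::-1]
cv2.imwrite('pics/crop2.png',cv2.convertScaleAbs(cv2.resize(im,None,fx=5,fy=5,interpolation=cv2.INTER_CUBIC),alpha=1.6))
E
```

```text
(array([0.1, 1.5, 1.3]), array([ 0.4, -0. , -0.3])) [ -1.86666335 -14.16249047  -3.42261413]
```

View pics/crop2.png

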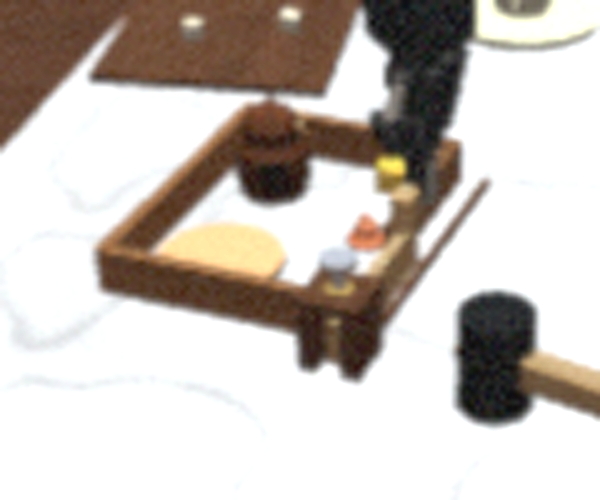

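The gate handle no longer moves under 14 N, and the picture shows the panel's end inside the post. The gate is shut. I back off and go to the mallet.

```bash
python3 - <<'E'
from h import *
print(go([.435,.190,.16],23))
E
```

```text
(array([-207.7, -337.6, -115. ]), array([  0.4,   0.1, -31.2]))
```

Emit:
step_arm --increments '[[[-1,0,12,0,0,0,0],[-1,0,18,-2,0,0,0],[-1,0,18,-40,0,0,0],[-1,0,18,-80,0,0,0],[-1,0,18,-115,0,0,0],[-1,0,18,-125,0,0,0],[-1,0,18,-125,0,0,0]]]'

```text
t: 4.28
eef_pos: [0.5937, -0.1856, 0.1767]
tool_rot: [0.0, 0.998, -0.069, 0.004]
contact_force: [0.5, 0.0, -1.5]
gripper_width: 0.001
grasp_force: 0.0
```

```bash
python3 - <<'E'
from h import *
print(go([.435,.190,.16],23))
E
```

```text
(array([-208.9, -350.2,   15.2]), array([  0.1,  -0.5, -30.9]))
```

Emit:
step_arm --increments '[[[-0.5,-18,-30,1,0,0,-4],[0,-37,-62,2,0,0,-9],[1,-57,-95,4,0,0,-14],[1,-77,-129,5,0,0,-19],[1,-97,-163,7,0,0,-24],[1,-117,-197,8,0,0,-29],[1,-137,-230,10,0,0,-31],[1,-157,-263,11,0,0,-31],[1,-177,-297,12,0,0,-31],[1,-195,-328,14,0,0,-31]]]'

```text
t: 5.12
eef_pos: [0.4409, 0.1682, 0.1574]
tool_rot: [-0.0, 0.98, 0.201, -0.001]
contact_force: [1.1, 1.4, 0.4]
gripper_width: 1.003
grasp_force: 0.0
```

Emit:
step_arm --increments '[[[1,0,-20,1,0,0,0],[1,0,-26,1,0,0,0],[1,0,-26,1,0,0,0]]]'

```text
t: 5.37
eef_pos: [0.4313, 0.1917, 0.1565]
tool_rot: [-0.0, 0.979, 0.202, -0.001]
contact_force: [-0.8, 0.3, 0.9]
gripper_width: 0.999
grasp_force: 0.0
```

```bash
python3 - <<'E'
from h import *
print(go([.4397,.1919,.016],23))
c=snap('wrist','w1')
C=load('top0')
u=np.array([np.cos(np.radians(23)),np.sin(np.radians(23))]);g=np.array([.4397,.1919])
print(proj(c,[[*g,.047],[*(g+.048*u),.07],[*(g-.092*u),.047]]))
E
```

```text
(array([  8. ,   3.3, 140.5]), array([-0.1,  0.1,  0.3]))
[[262.40247329 182.15036653]
 [263.06051873 131.68467761]
 [261.79522309 268.35525323]]
```

View pics/w1.png

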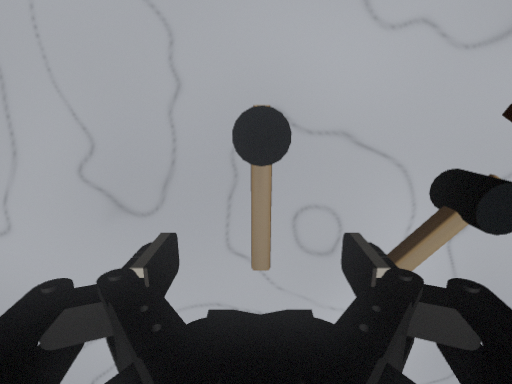

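The wrist view shows the mallet's head at (262,136) and its handle end at (261,268), within 4 px of prediction and well aligned. I descend and grip.

Emit:
step_arm --increments '[[[1,6,3,35,0,0,0],[1,6,3,70,0,0,0],[1,6,3,105,0,0,0],[1,6,3,130,0,0,0],[1,6,3,140,0,0,0],[1,6,3,140,0,0,0],[1,6,3,140,0,0,0]]]'

```text
t: 6.0
eef_pos: [0.4401, 0.1887, 0.0175]
tool_rot: [0.0, 0.98, 0.199, -0.0]
contact_force: [-0.2, 0.1, 0.3]
gripper_width: 0.999
grasp_force: 0.0
```

Emit:
step_arm --increments '[[[-1,0,0,0,0,0,0],[-1,0,0,0,0,0,0],[-1,0,0,0,0,0,0],[-1,0,0,0,0,0,0],[-1,0,0,0,0,0,0],[-1,0,0,0,0,0,0],[-1,0,0,0,0,0,0],[-1,0,0,0,0,0,0]]]' --force 100

```text
t: 6.67
eef_pos: [0.4398, 0.1899, 0.018]
tool_rot: [-0.0, 0.98, 0.2, 0.0]
contact_force: [-1.4, -0.3, 6.8]
gripper_width: 0.218
grasp_force: 96.4
```

```bash
python3 - <<'E'
from h import *
s=bot.get_obs();print(s['contact_force'],s['torque'])
for yaw in (23,): print(go([.4397,.1919,.016],yaw))
E
```

```text
[-1.42384743 -0.30340666  6.79943598] [-0.01162468  0.35181134  0.03228151]
(array([ 0.7, -1.8,  2. ]), array([-0. , -0.1,  0.1]))
```

Emit:
step_arm --increments '[[[-1,0,0,-20,0,0,0],[-1,0,0,-55,0,0,0],[-1,0,0,-95,0,0,0],[-1,0,0,-130,0,0,0],[-1,0,0,-140,0,0,0],[-1,0,0,-140,0,0,0]]]'

```text
t: 7.17
eef_pos: [0.4411, 0.1902, 0.1599]
tool_rot: [-0.0, 0.98, 0.2, 0.003]
contact_force: [0.4, 0.2, -3.5]
gripper_width: 0.219
grasp_force: 97.7
```

```bash
python3 - <<'E'
from h import *
c=load('w1'); h=ray(c,[[262,136]],.07)[0]; e=ray(c,[[261,269]],.047)[0]
d=h[:2]-[.4398,.1899]; a=np.radians(23)
print(h,e,'head in tool x,y',d@[np.cos(a),np.sin(a)],d@[np.sin(a),-np.cos(a)], 'len',np.linalg.norm((h-e)[:2]))
s=bot.get_obs();print(s['contact_force'],s['torque'])
for L in(.046,.048):
  for z in (.15,.11): print(go([.6114-L*np.cos(a),-.0379-L*np.sin(a),z],23))
E
```

```text
[0.48033489 0.21007428 0.07      ] [0.35399706 0.15641567 0.047     ] head in tool x,y 0.0451952805154072 -0.0027322746158298713 len 0.13726067223145064
[ 0.3906064   0.2455213  -3.53495993] [-0.02419827  0.09919137  0.01250728]
(array([ 21.3, 276.5,  10. ]), array([ 0. , -0.3,  0. ]))
(array([ 21.1, 276.5,  50. ]), array([ 0. , -0.3,  0. ]))
(array([ 19.3, 276.5,  10. ]), array([ 0. , -0.3,  0. ]))
(array([ 19.1, 276.5,  50. ]), array([ 0. , -0.3,  0. ]))
```

Emit:
step_arm --increments '[[[-1,2,20,0,0,0,0],[-1,4,50,0,0,0,0],[-1,6,85,0,0,0,0],[-1,9,120,0,0,0,0],[-1,12,155,2,0,0,0],[-1,15,190,4,0,0,0],[-1,18,225,6,0,0,0],[-1,20,255,8,0,0,0],[-1,21,274,10,0,0,0],[-1,21,277,15,0,0,0]]]'

```text
t: 8.0
eef_pos: [0.5673, -0.0624, 0.1396]
tool_rot: [0.001, 0.98, 0.197, -0.002]
contact_force: [0.3, -0.2, -3.7]
gripper_width: 0.217
grasp_force: 97.5
```

Emit:
step_arm --increments '[[[-1,0,0,12,0,0,0],[-1,0,0,24,0,0,0],[-1,0,0,24,0,0,0],[-1,0,0,24,0,0,0]]]'

```text
t: 8.33
eef_pos: [0.5655, -0.0554, 0.1163]
tool_rot: [-0.001, 0.98, 0.201, -0.002]
contact_force: [0.4, -0.3, -3.1]
gripper_width: 0.216
grasp_force: 97.4
```

```bash
python3 - <<'E'
from h import *
s=bot.get_obs();a=np.radians(23);print(s['eef_pos'],s['contact_force'],go([.6114-.046*np.cos(a),-.0379-.046*np.sin(a),.12],23))
b=snap('side','side2');t=snap('top','top2'); w=snap('wrist','w2')
L=[]
for c,(u,v) in ((b,(228,165)),(t,(281,165))):
    im=c['image'][v-45:v+45,u-60:u+60,::-1]
    L.append(cv2.resize(im,None,fx=3.3,fy=3.3,interpolation=cv2.INTER_CUBIC))
pin=[.6114,-.0379,.077]
print(proj(b,[pin]),proj(t,[pin]),proj(w,[pin]))
cv2.imwrite('pics/crop3.png',cv2.convertScaleAbs(np.hstack(L),alpha=1.8))
E
```

```text
[ 0.56552394 -0.05536     0.11631649] [ 0.4153921  -0.30708033 -3.10491575] (array([ 3. ,  1.9, -3.7]), array([-0.1,  0.2,  0.2]))
[[227.59280968 170.66760226]] [[280.87691079 152.6451269 ]] [[260.08789238 147.08526722]]
```

View pics/crop3.png

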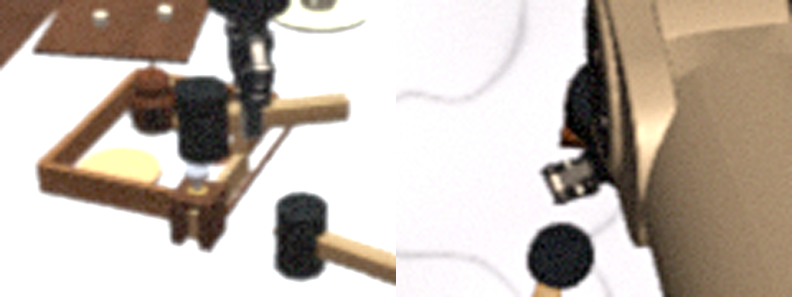

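The side view shows the head's lower face at crop (203,152), just above the cap at (197,172) and about 5 mm toward the robot. I correct that and give a first moderate blow.

Emit:
step_arm --increments '[[[-1,4,1,0,0,0,0],[-1,4,1,0,0,0,0],[-1,4,1,32,0,0,0],[-1,4,1,32,0,0,0]]]'

```text
t: 8.82
eef_pos: [0.5719, -0.0562, 0.0845]
tool_rot: [-0.0, 0.98, 0.2, 0.0]
contact_force: [0.0, 0.7, -3.2]
gripper_width: 0.215
grasp_force: 97.4
```

Emit:
step_arm --increments '[[[-1,0,0,-32,0,0,0],[-1,0,0,-32,0,0,0],[-1,0,0,-32,0,0,0]]]'

```text
t: 9.07
eef_pos: [0.5729, -0.0564, 0.1204]
tool_rot: [0.0, 0.98, 0.2, 0.002]
contact_force: [0.4, 0.0, -2.9]
gripper_width: 0.217
grasp_force: 97.9
```

```bash
python3 - <<'E'
from h import *
s=bot.get_obs();a=np.radians(23);print(s['eef_pos'],s['contact_force'],go([.6114-.046*np.cos(a),-.0379-.046*np.sin(a),.12],23))
E
```

```text
[ 0.57291027 -0.05643267  0.12044666] [ 0.38092854  0.01992968 -2.93009546] (array([-3.3, -2. ,  0.4]), array([ 0.1, -0.2,  0.1]))
```

Emit:
step_arm --increments '[[[-1,-2,-1,0,0,0,0],[-1,-2,-1,35,0,0,0],[-1,-2,-1,46,0,0,0],[-1,-2,-1,46,0,0,0]]]'

```text
t: 9.4
eef_pos: [0.5672, -0.0574, 0.0711]
tool_rot: [0.0, 0.98, 0.199, -0.002]
contact_force: [-3.0, -2.1, 2.9]
gripper_width: 0.212
grasp_force: 104.5
```

Emit:
step_arm --increments '[[[-1,0,0,-35,0,0,0],[-1,0,0,-46,0,0,0],[-1,0,0,-46,0,0,0]]]'

```text
t: 9.65
eef_pos: [0.571, -0.0563, 0.1206]
tool_rot: [0.001, 0.98, 0.2, 0.002]
contact_force: [-0.1, -0.6, -3.3]
gripper_width: 0.22
grasp_force: 103.4
```

```bash
python3 - <<'E'
from h import *
s=bot.get_obs();print(s['contact_force'],s['torque'])
b=snap('side','side3');w=snap('wrist','w3')
L=[cv2.resize(b['image'][115:215,168:288,::-1],(460,384),interpolation=cv2.INTER_CUBIC),w['image'][:,90:430,::-1]]
p=[[.6114,-.0379,.079],[.6114,-.0379,.061]]; print(proj(b,p),proj(w,p))
cv2.imwrite('pics/crop4.png',cv2.convertScaleAbs(np.hstack(L),alpha=1.8))
E
```

```text
[-0.08721266 -0.58350654 -3.28428042] [ 0.02335569  0.0726393  -0.01779742]
[[227.57650589 170.12487701]
 [227.7220382  174.97135863]] [[257.65487358 150.95905252]
 [257.79540785 148.26300312]]
```

View pics/crop4.png

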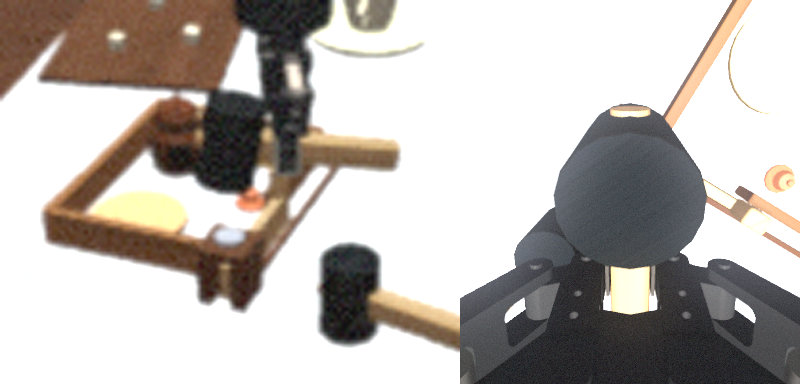

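The cap now sits at crop (229,236), i.e. row 176.5, so the pin is at or near the bottom. The mallet has tipped about 9° in the grip, head up. I level it by pitching the tool, grip harder and give a confirming blow.

Emit:
step_arm --increments '[[[-1,-2,0,0,0,-5,0],[-1,-4,0,0,0,-9,0],[-1,-4,0,0,0,-9,0],[-1,-4,0,0,0,-9,0]]]' --force 120

```text
t: 10.08
eef_pos: [0.5652, -0.057, 0.1165]
tool_rot: [0.015, 0.977, 0.2, -0.077]
contact_force: [-0.4, -0.4, -3.5]
gripper_width: 0.218
grasp_force: 118.1
```

```bash
python3 - <<'E'
from h import *
s=bot.get_obs();q=s['tool_rot'];R=Ro.from_quat([*q[1:],q[0]])
print(s['eef_pos'],R.as_matrix().round(3).tolist(),s['torque'])
print('grip pt',s['eef_pos']-R.apply([0,0,.0187]),'shift for world down 10mm',R.inv().apply([0,0,-10]))
b=snap('side','side4')
g=b['image'][125:200,205:275].astype(int).sum(2); 
cv2.imwrite('pics/crop5.png',cv2.convertScaleAbs(cv2.resize(b['image'][125:200,195:275,::-1],None,fx=8,fy=8,interpolation=cv2.INTER_CUBIC),alpha=1.8))
E
```

```text
[ 0.56521408 -0.05701551  0.11645777] [[0.908, 0.393, -0.145], [0.388, -0.92, -0.06], [-0.157, -0.001, -0.988]] [ 0.06426124 -0.11241481  0.01868821]
grip pt [ 0.56792001 -0.05588455  0.13492636] shift for world down 10mm [1.56827303 0.01285701 9.87625204]
```

View pics/crop5.png

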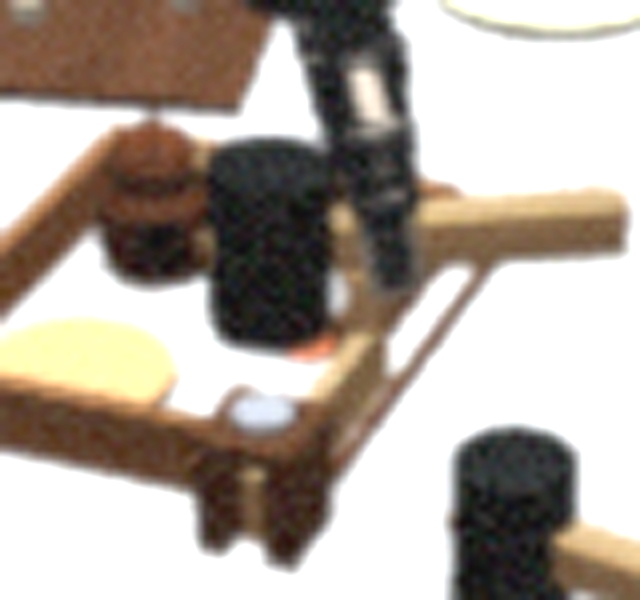

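The mallet is level again and the cap (264,412) appears to sit on the post with no gap. I give one more brisk, centred blow to make sure.

Emit:
step_arm --increments '[[[-1,5,0,30,0,0,0],[-1,7,0,44,0,0,0]]]'

```text
t: 10.3
eef_pos: [0.5637, -0.0591, 0.0727]
tool_rot: [0.016, 0.977, 0.199, -0.078]
contact_force: [-20.3, -6.4, 41.3]
gripper_width: 0.218
grasp_force: 127.2
```

Emit:
step_arm --increments '[[[-1,0,0,0,0,0,0]]]'

```text
t: 10.38
eef_pos: [0.5635, -0.0594, 0.0731]
tool_rot: [0.016, 0.977, 0.198, -0.078]
contact_force: [-2.4, -1.0, 0.3]
gripper_width: 0.214
grasp_force: 123.0
```

Emit:
step_arm --increments '[[[-1,-5,0,-30,0,0,0],[-1,-7,0,-44,0,0,0],[-1,-7,0,-44,0,0,0]]]'

```text
t: 10.63
eef_pos: [0.567, -0.0585, 0.121]
tool_rot: [0.016, 0.977, 0.199, -0.074]
contact_force: [0.9, 0.1, -2.1]
gripper_width: 0.211
grasp_force: 122.5
```

```bash
python3 - <<'E'
from h import *
s=bot.get_obs();q=s['tool_rot'];R=Ro.from_quat([*q[1:],q[0]])
print(s['eef_pos'],'grip pt',s['eef_pos']-R.apply([0,0,.0187]))
b=snap('side','side5')
p=[[.6114,-.0379,.079],[.6114,-.0379,.061]]
cv2.imwrite('pics/crop6.png',cv2.convertScaleAbs(cv2.resize(b['image'][125:200,195:275,::-1],None,fx=8,fy=8,interpolation=cv2.INTER_CUBIC),alpha=1.8))
for n in ('side0','side1','side3','side4','side5'):
    im=load(n)['image'][164:184,219:237].astype(int); m=(im[:,:,2]-im[:,:,0]>8)&(im.sum(2)>200)
    ys,xs=np.nonzero(m); print(n,m.sum(),xs.mean()+219,ys.mean()+164)
E
```

```text
[ 0.56699988 -0.05854401  0.12096152] grip pt [ 0.56957757 -0.05740628  0.13944803]
side0 19 226.8421052631579 170.8421052631579
side1 18 226.83333333333334 170.94444444444446
side3 15 227.33333333333334 175.93333333333334
side4 16 227.5 175.875
side5 16 227.1875 176.0
```

View pics/crop6.png

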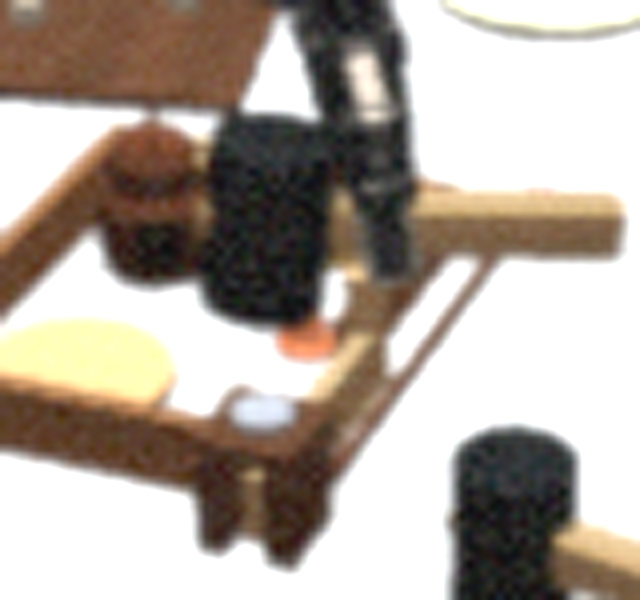

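The last blow met 41 N and the cap did not move (row 176.0 against 175.9), so the pin is fully down. I return the mallet to its clear original spot, levelling it again on the way.

```bash
cat >> h.py <<'E'
def gop(grip,dpitch):
    s=bot.get_obs(); q=s['tool_rot']; R=Ro.from_quat([*q[1:],q[0]]); N=R*Ro.from_euler('y',dpitch,degrees=True)
    return (R.inv().apply(np.array(grip)+N.apply([0,0,.0187])-s['eef_pos'])*1000).round(1)
E
python3 - <<'E'
from h import *
print(gop([.5696,-.0574,.175],-4),gop([.44,.19,.175],-4),gop([.44,.19,.07],-4))
E
```

```text
[ -6.2   0.5 -36.9] [ -28.6 -277.9  -33.9] [ -12.5 -278.1   69.9]
```

Emit:
step_arm --increments '[[[-1,-3,0,-18,0,0,0],[-1,-6,-5,-35,0,0,0],[-1,-8,-35,-37,0,-2,0],[-1,-11,-70,-37,0,-4,0],[-1,-14,-105,-36,0,-4,0],[-1,-17,-140,-36,0,-4,0],[-1,-20,-175,-35,0,-4,0],[-1,-23,-210,-35,0,-4,0],[-1,-26,-245,-34,0,-4,0],[-1,-29,-278,-34,0,-4,0]]]'

```text
t: 11.52
eef_pos: [0.433, 0.1895, 0.1548]
tool_rot: [0.023, 0.973, 0.199, -0.112]
contact_force: [0.9, 0.1, -3.4]
gripper_width: 0.213
grasp_force: 122.5
```

Emit:
step_arm --increments '[[[-1,0,0,0,0,0,0],[-1,3,0,20,0,0,0],[-1,8,0,45,0,0,0],[-1,13,0,70,0,0,0],[-1,18,0,90,0,0,0],[-1,21,0,102,0,0,0],[-1,21,0,102,0,0,0]]]'

```text
t: 12.1
eef_pos: [0.4306, 0.1862, 0.0493]
tool_rot: [0.023, 0.973, 0.198, -0.114]
contact_force: [-1.0, 0.8, -3.1]
gripper_width: 0.216
grasp_force: 122.5
```

```bash
python3 - <<'E'
from h import *
s=bot.get_obs();q=s['tool_rot'];R=Ro.from_quat([*q[1:],q[0]])
print('grip pt',s['eef_pos']-R.apply([0,0,.0187]),R.as_matrix().round(3).tolist(),gop([.44,.19,.037],0))
# mallet handle tilt seen by side camera: fit wooden pixels near projected handle
b=snap('side','side6'); h=proj(b,[[.483,.209,.035],[.44,.19,.047],[.354,.154,.047]]).round(0); print(h)
im=b['image']; x0,x1=int(h[1,0])+12,int(h[2,0])+10
for x in range(x0,x1,6):
    col=im[int(h[1,1])-45:int(h[1,1])+35,x].astype(int); m=(col[:,0]-col[:,2]>25)
    ys=np.nonzero(m)[0]+int(h[1,1])-45; print(x,ys.min() if len(ys) else None,ys.max() if len(ys) else None,m.sum())
E
```

```text
grip pt [0.4345897  0.18784193 0.06753123] [[0.895, 0.391, -0.212], [0.381, -0.92, -0.09], [-0.231, 0.0, -0.973]] [12.7  0.1 28.4]
[[250. 238.]
 [268. 233.]
 [302. 229.]]
280 194 229 18
286 196 228 18
292 199 228 16
298 201 227 16
304 219 227 9
310 None None 0
```

The handle's slope matches the level reference. I lower it to contact and release.

Emit:
step_arm --increments '[[[-1,3,0,12,0,0,0],[-1,5,0,22,0,0,0],[-1,6,0,28,0,0,0],[-1,6,0,28,0,0,0]]]'

```text
t: 12.48
eef_pos: [0.4317, 0.1872, 0.0226]
tool_rot: [0.023, 0.973, 0.199, -0.112]
contact_force: [-0.0, -0.8, -3.2]
gripper_width: 0.213
grasp_force: 122.5
```

Emit:
step_arm --increments '[[[-1,0.5,0,2,0,0,0],[-1,1,0,4,0,0,0],[-1,1,0,4,0,0,0]]]'

```text
t: 12.73
eef_pos: [0.4327, 0.1877, 0.0195]
tool_rot: [0.023, 0.974, 0.199, -0.111]
contact_force: [1.0, 0.2, -3.2]
gripper_width: 0.215
grasp_force: 122.5
```

Emit:
step_arm --increments '[[[-1,0,0,1.5,0,0,0],[-1,0,0,2,0,0,0],[-1,0,0,2,0,0,0]]]'

```text
t: 12.98
eef_pos: [0.4321, 0.1874, 0.0177]
tool_rot: [0.023, 0.974, 0.199, -0.111]
contact_force: [-0.1, 0.5, -2.9]
gripper_width: 0.211
grasp_force: 122.5
```

Emit:
step_arm --increments '[[[-1,0,0,1.5,0,0,0],[-1,0,0,2,0,0,0],[-1,0,0,2,0,0,0]]]'

```text
t: 13.23
eef_pos: [0.4318, 0.1874, 0.0158]
tool_rot: [0.023, 0.974, 0.199, -0.111]
contact_force: [0.1, 0.4, 0.0]
gripper_width: 0.216
grasp_force: 122.9
```

Emit:
step_arm --increments '[[[-0.4,0,0,0,0,0,0],[-0.3,0,0,0,0,0,0],[0,0,0,0,0,0,0],[0.5,0,0,0,0,0,0],[1,0,0,0,0,0,0],[1,0,0,0,0,0,0],[1,0,0,0,0,0,0],[1,0,0,0,0,0,0]]]' --force 20

```text
t: 13.9
eef_pos: [0.4317, 0.1873, 0.0157]
tool_rot: [0.023, 0.974, 0.199, -0.111]
contact_force: [-0.1, 0.5, -0.4]
gripper_width: 1.003
grasp_force: 0.0
```

Emit:
step_arm --increments '[[[1,-4,0,-15,0,0,0],[1,-11,0,-45,0,0,0],[1,-20,0,-80,0,0,0],[1,-29,0,-120,0,0,0],[1,-38,0,-155,0,0,0],[1,-46,0,-190,0,5,0],[1,-46,0,-190,0,11,0],[1,-46,0,-190,0,13,0],[1,-46,0,-190,0,13,0]]]'

```text
t: 14.65
eef_pos: [0.4286, 0.1857, 0.2121]
tool_rot: [0.0, 0.98, 0.2, 0.001]
contact_force: [-0.4, -0.6, -0.3]
gripper_width: 1.002
grasp_force: 0.0
```

```bash
python3 - <<'E'
from h import *
b=snap('side','side7'); w=snap('wrist','w7')
a=load('side0')['image'].astype(int); d=np.abs(b['image'].astype(int)-a).sum(2)
print('pen area diff (interior) px>90:',(d[140:185,180:225]>90).sum())
im=b['image'].astype(int)
m=(im.sum(2)<130)[200:270,225:275]; ys,xs=np.nonzero(m); m0=(a.sum(2)<130)[200:270,225:275]; y0,x0=np.nonzero(m0)
print('head now',m.sum(),xs.mean()+225,ys.mean()+200,ys.max()+200,'before',m0.sum(),x0.mean()+225,y0.mean()+200,y0.max()+200)
for x in range(270,304,8):
    f=lambda I:(lambda y:(y.min()+215,y.max()+215) if len(y) else None)(np.nonzero(I[215:250,x,0]-I[215:250,x,2]>25)[0])
    print(x,f(a),f(im))
c=im[164:184,219:237]; mm=(c[:,:,2]-c[:,:,0]>8)&(c.sum(2)>200); print('cap row',np.nonzero(mm)[0].mean()+164)
s=bot.get_obs();print(s['eef_pos'],s['contact_force'],s['t'])
E
```

```text
pen area diff (interior) px>90: 4
head now 519 253.64739884393063 235.3757225433526 253 before 518 252.54440154440155 236.3050193050193 254
270 (np.int64(233), np.int64(241)) (np.int64(232), np.int64(240))
278 (np.int64(232), np.int64(240)) (np.int64(231), np.int64(239))
286 (np.int64(231), np.int64(239)) (np.int64(230), np.int64(238))
294 (np.int64(230), np.int64(238)) (np.int64(229), np.int64(238))
302 (np.int64(229), np.int64(237)) (np.int64(228), np.int64(237))
cap row 176.0
[0.42957775 0.18625091 0.21128895] [-0.39865873 -1.05945752 -0.21778064] 14.75
```

The mallet stands level near its original spot, the cap is still fully down, and the pen's contents haven't moved. I hand in.

```bash
python3 -c "
from station import bot
print(bot.hand_in())"
```

```text
the job is handed in; nothing more can be done
None
```

The job is handed in at about 15 s of the 61 s allowed: the gate is shut, the pin is knocked fully down with the mallet, the mallet stands on open marble well clear of the pen, and the things in the pen have not moved.

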